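# Hold the level over the jar row to set the next shelf's height

## Task

Stand the two loose green jars on the bottom board of the little unfinished shelf, one on each side of the jar already there and about a finger's breadth from it, so that the three make one straight row along the middle of the board; set the glass down gently. Then carry the spirit level in over the tops of the shelf's sides, lower it from above and hold it still and level above the row, lengthwise along it and centred between the sides, on edge as it stands now, about two centimetres clear of the lids and touching neither jars nor shelf, so that I can pencil off the height of the next board. Finish while still holding it there, do not put it down or let go, and leave everything else on the counter where it is.

Things in the scene. Friction and masses are not known exactly. Their poses are not given: they have to be found in the camera images.
- shelf: small unfinished plywood shelf, fixed: two upright sides 160 deep (x), 16 thick, 240 mm high, inner faces 350 mm apart; between them only a bottom board, its top face 36 mm above the counter; open above and in front; along its back (+x) edge a 16 mm thick stretcher rises 40 mm above the board. Origin: centre of its footprint; x from front to back, y along its width, z up
- shelf_row (a point): the middle of the bottom board's upper face; same axes as the shelf, so the row of jars runs along this y axis, and the sides' inner faces are at y = -175 and +175 mm, the sides' top edges at z = +204 mm
- jar_a_mid (a point): green glass jar with a flat pale metal screw lid, closed; body 62 mm in diameter, lid 59 mm, 95 mm high overall (body straight-sided up to 70 mm); the point is its centre, 47.5 mm above its foot, z up its axis; 0.2 to 0.37 kg, rigid. This one already stands on the shelf's bottom board, near the middle
- jar_b_mid (a point): green glass jar with a flat pale metal screw lid, closed; body 62 mm in diameter, lid 59 mm, 95 mm high overall (body straight-sided up to 70 mm); the point is its centre, 47.5 mm above its foot, z up its axis; 0.2 to 0.37 kg, rigid. One of the two loose jars on the counter
- jar_c_mid (a point): green glass jar with a flat pale metal screw lid, closed; body 62 mm in diameter, lid 59 mm, 95 mm high overall (body straight-sided up to 70 mm); the point is its centre, 47.5 mm above its foot, z up its axis; 0.2 to 0.37 kg, rigid. The other loose jar on the counter
- level_mid (a point): yellow aluminium spirit level, a straight bar 300 mm long (x), 24 mm thick (y) and 48 mm high (z), standing on its long edge on the counter; collides as a plain box; the point is its very centre and its centre of mass, 24 mm above its underside; 0.24 to 0.36 kg
- mug_mid (a point): white ceramic mug, 80 mm in diameter, 92 mm high, with a handle standing out about 30 mm on its +y side, somewhere among the loose jars; the point is its centre, half-way up. Leave alone
- hex_key: steel hex key lying flat, long arm 85 mm along x, short arm 30 mm towards +y, 6 mm thick; origin on the counter under the long arm's middle; it lies just beyond a fixed grey plastic screw organiser, 46 mm high, that stands in front of the robot. Leave alone
- tape_measure: black tape measure standing on its edge, 72 x 36 x 64 mm (x, y, z); origin under its centre. Leave alone
- pencil: flat carpenter's pencil, 175 mm long (x), 12 mm wide, 7 mm thick, lying in front of the shelf; origin under its middle. Leave alone
- tape_roll: roll of masking tape lying flat, 100 mm in diameter, 25 mm high; origin under its centre. Leave alone
- batten_1: small wooden batten, 150 x 20 x 15 mm (x, y, z), lying on the counter; origin under its centre. Leave alone
- batten_2: the second batten, of the same size, beside the first; origin under its centre. Leave alone
There are look-alikes about, which are no part of the job. What is shaped like the part that bears jar_b_mid but red or turquoise is not meant.

How it is judged:
By the outcome, as a careful person would: the job done as asked, in the order asked, and still so for the second after the job is handed in, while the arm keeps its last pose, push and grip.
It also fails if it takes over 70 s, if anything falls off the work surface, if the arm or the gripper's body presses on something with over 40 N, if the wrist force passes 120 N, or if a joint passes its speed limit or range.

## Robot

A 7-joint arm with a two-finger parallel gripper is mounted at the origin on the work surface. World frame = base frame: x ahead of the robot, y to its left, z up, the work surface at z = 0. Lengths are in mm, angles in rad, forces in N, time in s.
With the tool pointing down it reaches from about 425 to 925 mm from the base axis. Payload 6.8 kg.
Tool frame: the origin (TCP) lies at the very end of the fingers, on their centre line; the grasp point (between the pads) lies 19 mm behind it (bot.pinch_z is the distance from the TCP to the grasp point, in mm); z points along the fingers, y is the line along which they close (so a half turn about z gives the same grasp; the last joint's range is limited). The gripper opens to 85 mm and grips with 20 to 120 N. Pads are 22 mm wide; open, the fingers measure 114 mm over their backs; the gripper's body (76 mm by 85 mm) begins 54 mm behind the grasp point. The pads swing forward as they close: fully open they stand 13 mm farther back than shut.
Start: joints at [-1.214, 0.477, 0.022, 1.555, -0.011, 1.109, -0.083], TCP at [302.564, 603.41, 202.108] pointing down, gripper open.
Joint ranges: [-2.96, 2.96], [-0.34, 2.1], [-1.41, 1.46], [0.24, 2.44], [-1.37, 4.51], [0.17, 1.92], [-2.96, 2.96]. Speed limits (rad/s): [2.39, 2.39, 3.14, 3.14, 3.14, 3.14, 3.14].

## Interface

Orientations are given as a unit quaternion [x, y, z, w].
In Python, from bench import bot gives the robot as it stands.
- The arm moves only by the tool carry_out, never from a script. Its argument "commands" is a list of rows, each an object of numbers: "dx", "dy", "dz": the shift along the tool's x, y, z in cm; "rx", "ry", "rz": the turn, a rotation vector about the tool's x, y, z in rad; "claw": the closure, from -1 (fully open) to 1 (shut), so that 0 is half open. A call has exactly 8 rows; each row shifts and turns the commanded pose from where the row before left it, along the tool's axes as they then stand; what a row does not reach is not made up. A row lasts 1/12 s, in which the tool goes at most 41.7 mm and 7.16 degrees, less where a joint would pass 70% of its speed; a pose out of reach is approached as far as the arm can. A call with a gripper value outside its range is refused whole. The fingers move at their own pace and stop on an object; the grip force is fixed at half the most. Time passes only in rows, so rows that do not move let the fingers close, or fill a call up. It gives the time, the measured TCP pose, the force, the opening and the grip force at its end, in the units of the state.
- bot.read_state(): the state, without advancing time (a new reading comes with each control period).
- bot.capture(name): name is "scene" or "top" or "wrist"; returns the picture (400x640x3 uint8, red, green, blue); there is no depth.
- bot.calibration(name): a dict with "fx", "fy", "cx", "cy" (pixels), "k1" (the pictures are not rectified: a ray, as slopes to the right and down, at radius r is drawn at 1 + k1 r^2 times it, then the intrinsics apply), "view" (4x4, takes a point from world to camera coordinates). Camera axes: x right, y down, z forward; pixel columns grow to the right and rows downward; lengths in mm; the calibration is good to about 2 mm. A picture is of the moment at which its call begins: read the wrist's pose just before it. calibration takes no time and is no camera call; for the wrist camera it gives the pose at the moment of the call.
- bot.finish_job(): hands the job in; it is judged then, once.
The state is a dict: "time_s": time; "joint_pos": joint angles; "dq": joint speeds; "joint_efforts": joint torques, N m; "tool_pos": TCP position; "orientation": TCP orientation; "ft_force": force on the tool from outside, world axes, zero at the start; "torque": the same for the moment, N m; "grip_width": finger opening in mm; "gripper_force": force on a finger pad.
Only numpy, scipy, OpenCV 4.12 (cv2) and the standard library are available. Lean on these libraries where they do the work, as an engineer would, in place of code of your own. Each camera call takes 0.05 s, during which the arm holds its last target. There are 200 camera calls.

## Working session

There is one attempt and no reset: what is moved stays moved. The work goes in short steps, Python scripts to look and compute and a tool call to move; the robot and the scene stay as the last step left them, time stands still between calls to the robot, and variables do not carry over. Pictures are saved under pics/ and viewed, at most 10 in all, crops included, and the job is handed in when it is done.

Besides the shell and the picture viewer there is one more tool, called as name(argument=value, ...), one argument or row to a line, values as JSON. carry_out: Moves the arm, as the interface text tells. Its arguments: {"type":"object","properties":{"commands":{"type":"array","items":{"type":"object","properties":{"dx":{"type":"number"},"dy":{"type":"number"},"dz":{"type":"number"},"rx":{"type":"number"},"ry":{"type":"number"},"rz":{"type":"number"},"claw":{"type":"number"}}}}},"required":["commands"]}

```bash
ls; mkdir -p pics; python3 - <<'E'
from bench import bot
import cv2,numpy as np
for n in("scene","top"):
    im=bot.capture(n); cv2.imwrite(f"pics/{n}0.png",im[:,:,::-1])
    c=bot.calibration(n); print(n,{k:c[k] for k in c if k!='view'}); print(np.round(np.array(c['view']),3))
print(bot.read_state(), bot.pinch_z)
E
```

```text
pics
scene {'fx': 376.4516884454323, 'fy': 376.4516884454323, 'cx': 321.21032907226993, 'cy': 194.24771749822207, 'k1': 0.023827115055702938}
[[-7.170000e-01  6.970000e-01 -5.000000e-03  3.488520e+02]
 [ 3.530000e-01  3.580000e-01 -8.640000e-01 -8.052200e+01]
 [-6.000000e-01 -6.220000e-01 -5.030000e-01  1.307401e+03]
 [ 0.000000e+00  0.000000e+00  0.000000e+00  1.000000e+00]]
top {'fx': 443.1439218966175, 'fy': 443.1439218966175, 'cx': 316.5073691610057, 'cy': 202.34784468614754, 'k1': -0.025665616553843237}
[[ 2.400000e-02 -1.000000e+00  6.000000e-03 -2.157900e+01]
 [-9.800000e-01 -2.500000e-02 -1.990000e-01  4.991480e+02]
 [ 1.990000e-01 -1.000000e-03 -9.800000e-01  1.068763e+03]
 [ 0.000000e+00  0.000000e+00  0.000000e+00  1.000000e+00]]
{'time_s': 0.1, 'joint_pos': array([-1.21411548,  0.47770922,  0.02234564,  1.5562956 , -0.01149466,
        1.10928147, -0.08314396]), 'dq': array([ 0.00072518, -0.00204814, -0.00028043, -0.00365228, -0.00033788,
       -0.00107318, -0.00136073]), 'joint_efforts': array([ 4.53001092e-03, -5.97758138e+01,  1.61388393e+00, -2.81957442e+01,
        1.28727689e-02,  4.96628243e-03,  1.74312021e-05]), 'tool_pos': array([302.32255929, 602.90342658, 201.25259025]), 'orientation': array([ 2.30315766e-01,  9.73115633e-01, -7.73133633e-04, -1.22005636e-04]), 'ft_force': array([ 0.34017118, -0.00786494, -0.6655644 ]), 'torque': array([ 0.02100002, -0.00084672,  0.01347925]), 'gripper_force': 0.0, 'grip_width': 85.49058548742171} 18.700000000000003
```

View pics/top0.png

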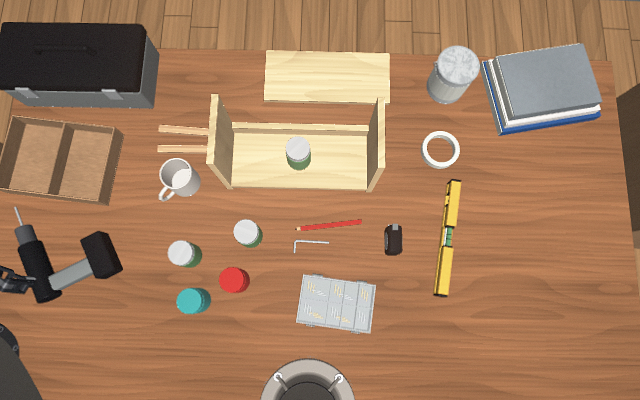

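View pics/scene0.png

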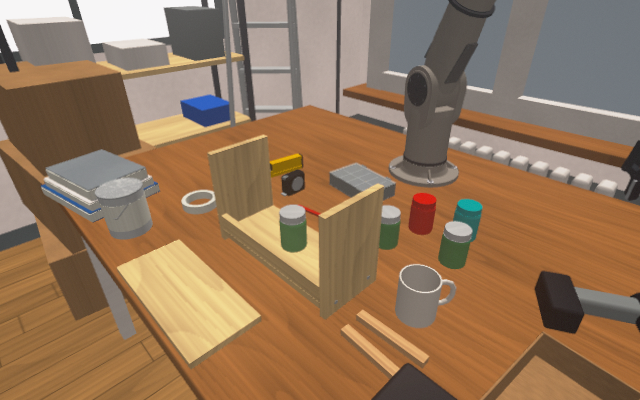

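The top view shows the loose green jars' lids at (247,233) and (182,253), and jar A's lid at (298,147). The level runs from (455,181) to (440,295), and the shelf spans about columns 208–385. The scene view confirms the jars with pale lids are the green ones.

```bash
cat > h.py <<'E'
from bench import bot
import cv2,numpy as np
from scipy.spatial.transform import Rotation as R
def ray(c,px):
    x,y=(px[0]-c['cx'])/c['fx'],(px[1]-c['cy'])/c['fy']; rd=np.hypot(x,y); r=rd
    for _ in range(20): r=rd/(1+c['k1']*r*r)
    s=r/rd if rd else 1
    V=np.array(c['view']); return -V[:3,:3].T@V[:3,3], V[:3,:3].T@np.array([x*s,y*s,1])
def at_z(c,px,z):
    o,d=ray(c,px); return o+d*(z-o[2])/d[2]
def proj(c,p):
    V=np.array(c['view']); q=np.atleast_2d(p)@V[:3,:3].T+V[:3,3]; s=q[:,:2]/q[:,2:]
    s=s*(1+c['k1']*(s**2).sum(1,keepdims=True)); return s*[c['fx'],c['fy']]+[c['cx'],c['cy']]
def lid(c,im,guess,z,rad=20):
    hsv=cv2.cvtColor(im,cv2.COLOR_RGB2HSV); m=((hsv[:,:,1]<45)&(hsv[:,:,2]>120)).astype(np.uint8)
    n,l,st,ce=cv2.connectedComponentsWithStats(m)
    ok=[i for i in range(1,n) if st[i,4]>60]; i=min(ok,key=lambda i:np.hypot(*(ce[i]-guess)))
    cn=max(cv2.findContours((l==i).astype(np.uint8),0,1)[0],key=len)
    P=np.array([at_z(c,p[0],z)[:2] for p in cn]); (x,y),r=cv2.minEnclosingCircle(P.astype(np.float32))
    return np.array([x,y]),r,ce[i]
E
python3 - <<'E'
from h import *
im=cv2.imread("pics/top0.png")[:,:,::-1].copy(); c=bot.calibration("top")
for n,g,z in(("a",(298,147),131),("b",(247,233),95),("c",(182,253),95)): print(n,*lid(c,im,g,z))
hsv=cv2.cvtColor(im,cv2.COLOR_RGB2HSV)
m=(hsv[:,:,0]>20)&(hsv[:,:,0]<32)&(hsv[:,:,1]>180); m[:,:420]=0; m[:,480:]=0
ys,xs=np.nonzero(m); P=np.array([at_z(c,(x,y),48)[:2] for x,y in zip(xs,ys)])
r=cv2.minAreaRect(P.astype(np.float32)); print("level",r, cv2.boxPoints(r))
for p in((177,177),(393,240)): print(at_z(c,p,60))
for nm,z in(("top",0),):
  crop=im[80:210,190:400]; cv2.imwrite("pics/shelf.png",cv2.resize(crop,None,fx=3.7,fy=3.7,interpolation=cv2.INTER_CUBIC)[:,:,::-1])
E
```

```text
a [613.73016357  40.25538635] 32.13499450683594 [297.40513834 148.72332016]
b [414.68807983 158.33601379] 30.707429885864258 [245.76693227 231.62549801]
c [361.81945801 309.56442261] 31.851198196411133 [180.73545966 252.67542214]Traceback (most recent call last):
  File "<stdin>", line 7, in <module>
cv2.error: OpenCV(4.12.0) /io/opencv/modules/imgproc/src/convhull.cpp:143: error: (-215:Assertion failed) total >= 0 && (depth == CV_32F || depth == CV_32S) in function 'convexHull'
```

```bash
python3 - <<'E'
from h import *
im=cv2.imread("pics/top0.png")[:,:,::-1].copy(); c=bot.calibration("top")
hsv=cv2.cvtColor(im,cv2.COLOR_RGB2HSV); print(hsv[200,452],hsv[275,443])
m=(hsv[:,:,0]>18)&(hsv[:,:,0]<35)&(hsv[:,:,1]>150)&(hsv[:,:,2]>120); m[:,:420]=0; m[:,480:]=0; m[:170]=0;m[310:]=0
ys,xs=np.nonzero(m); P=np.array([at_z(c,(x,y),48)[:2] for x,y in zip(xs,ys)])
r=cv2.minAreaRect(P.astype(np.float32)); print("level",r, cv2.boxPoints(r))
crop=im[80:210,190:400]; cv2.imwrite("pics/shelf.png",cv2.resize(crop,None,fx=3.7,fy=3.7,interpolation=cv2.INTER_CUBIC)[:,:,::-1])
E
```

```text
[ 23 155 245] [ 24 154 246]
level ((422.88677978515625, -338.1686096191406), (35.81787872314453, 289.4599609375), 81.28658294677734) [[ 277.11414 -333.94537]
 [ 563.2333  -377.79633]
 [ 568.6594  -342.39185]
 [ 282.54028 -298.5409 ]]
```

View pics/shelf.png

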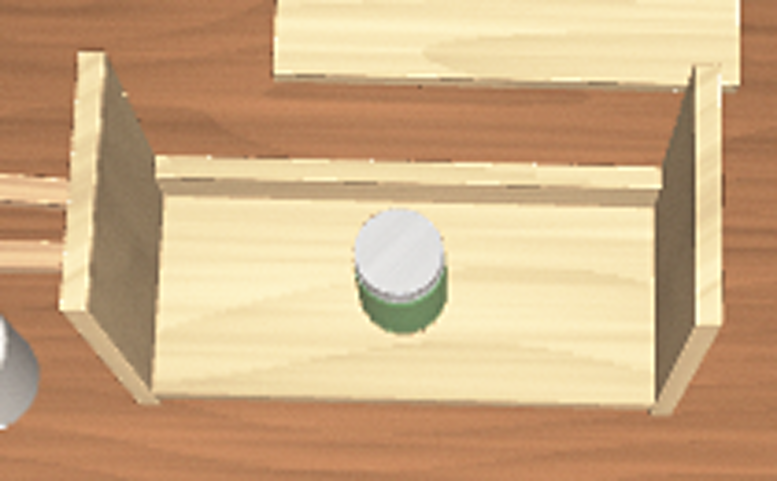

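The crop shows both side tops, the board's front edge and jar A near the middle; I'll fit the shelf pose to these corners.

```bash
python3 - <<'E'
from h import *
from scipy.optimize import least_squares
c=bot.calibration("top")
L=np.array([[80,191,240],[80,175,240],[-80,191,240],[-80,175,240],[80,-175,240],[80,-191,240],[-80,-175,240],[-80,-191,240],[-80,175,36],[-80,-175,36]],float)
U=np.array([[78,53],[104,53],[61,309],[88,309],[695,66],[721,66],[695,325],[721,323],[153,395],[655,404]],float)
U=(U+.5)/3.7-.5+[190,80]
f=lambda p:(proj(c,L@R.from_euler('z',p[2]).as_matrix().T+[p[0],p[1],0])-U).ravel()
s=least_squares(f,[620,40,0],loss='soft_l1'); print(s.x,np.round(f(s.x).reshape(-1,2),1).tolist())
w=R.from_euler('z',s.x[2]).as_matrix()
a=np.array([613.7,40.3,0])-[*s.x[:2],0]; print("jar a in shelf",w.T@a)
for y in(-160,-80,80,160): print(y,(w@[0,y,0])[:2]+s.x[:2])
print(bot.calibration("wrist"))
E
```

```text
[6.19921008e+02 3.81599392e+01 3.50102526e-03] [[0.2, -0.3], [0.4, -0.2], [-0.5, 0.3], [-0.3, 0.5], [-0.3, -0.3], [-0.1, -0.1], [0.2, -0.3], [0.7, 0.4], [-0.2, -0.2], [-0.1, 0.3]]
jar a in shelf [-6.21347798  2.16182755  0.        ]
-160 [ 620.48117139 -121.83908023]
-80 [620.20108995 -41.83957052]
80 [619.64092705 118.15944891]
160 [619.3608456  198.15895862]
{'fx': 339.61814942704586, 'fy': 339.61814942704586, 'cx': 317.1756156902422, 'cy': 198.247082755527, 'k1': -0.06351024058606214, 'view': array([[ 4.47695937e-01,  8.94184573e-01, -1.51575197e-03,
        -6.74100569e+02],
       [ 8.52448606e-01, -4.26286711e-01,  3.02673115e-01,
        -3.95433556e+01],
       [ 2.69999485e-01, -1.36797624e-01, -9.53093221e-01,
         3.79729313e+02],
       [ 0.00000000e+00,  0.00000000e+00,  0.00000000e+00,
         1.00000000e+00]])}
```

```bash
cat >> h.py <<'E'
def yaw(s):
    x=R.from_quat(s['orientation']).as_matrix()[:,0]; return np.degrees(np.arctan2(x[1],x[0]))
def go(x,y,z,yw):
    """print turn first (rz), then shift in the frame after the turn"""
    s=bot.read_state(); p=s['tool_pos']; y0=yaw(s); t=np.radians(yw); d=np.array([x,y,z])-p
    dx=d[0]*np.cos(t)+d[1]*np.sin(t); dy=d[0]*np.sin(t)-d[1]*np.cos(t)
    print("rz %.3f"%(-np.radians((yw-y0+180)%360-180)),"cm dx %.2f dy %.2f dz %.2f"%(dx/10,dy/10,-d[2]/10),"| at",p.round(1),"yaw %.2f"%y0,"grip",round(s['grip_width'],1),"t",round(s['time_s'],2))
E
python3 -c "
from h import *
go(364,309,165,135)"
```

```text
rz 0.321 cm dx -25.14 dy -16.42 dz 3.63 | at [302.3 602.9 201.3] yaw 153.37 grip 85.5 t 0.1
```

carry_out(
  commands=[
    {"rz": 0.107,"claw": -1},
    {"rz": 0.107,"claw": -1},
    {"rz": 0.107,"claw": -1},
    {"dx": -2.5,"dy": -1.6,"claw": -1},
    {"dx": -2.5,"dy": -1.6,"claw": -1},
    {"dx": -2.5,"dy": -1.6,"claw": -1},
    {"dx": -2.5,"dy": -1.6,"claw": -1},
    {"dx": -2.5,"dy": -1.6,"claw": -1},
  ],
)

```text
schema error: expected keys dx, dy, dz, rx, ry, rz, claw
```

carry_out(
  commands=[
    {"dx": -2.5,"dy": -1.6,"dz": 0.7,"claw": -1},
    {"dx": -2.5,"dy": -1.6,"dz": 0.7,"claw": -1},
    {"dx": -2.5,"dy": -1.6,"dz": 0.7,"claw": -1},
    {"dx": -2.5,"dy": -1.6,"dz": 0.7,"claw": -1},
    {"dx": -2.5,"dy": -2.0,"dz": 0.7,"claw": -1},
    {"claw": -1},
    {"claw": -1},
    {"claw": -1},
  ],
)

```text
schema error: expected keys dx, dy, dz, rx, ry, rz, claw
```

```bash
cat >> h.py <<'E'
def wlook(name,guess_xy,z):
    c=bot.calibration("wrist"); im=bot.capture("wrist"); cv2.imwrite(f"pics/{name}.png",im[:,:,::-1])
    g=proj(c,[*guess_xy,z])[0]; hsv=cv2.cvtColor(im,cv2.COLOR_RGB2HSV)
    print("guess px",g.round(),"lid",*[np.round(v,1) for v in lid(c,im,g,z)]); return c,im
E
python3 -c "
from h import *
wlook('w1',(364,309),95); go(364,309,165,135)"
```

```text
guess px [ 96. 356.] lid [335.9 350. ] 8.5 [108.5 323.5]
rz 0.321 cm dx -25.14 dy -16.43 dz 3.63 | at [302.4 602.9 201.3] yaw 153.37 grip 85.2 t 0.15
```

View pics/w1.png

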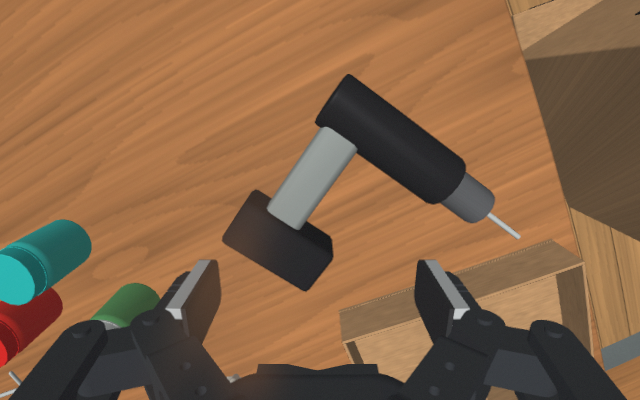

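The rows need every key, so the arm hasn't moved. The wrist picture shows the drill ahead and the fingers at about (200,290) and (440,290), with jar C at the lower left.

carry_out(
  commands=[
    {"dx": 0,"dy": 0,"dz": 0,"rx": 0,"ry": 0,"rz": 0.107,"claw": -1},
    {"dx": 0,"dy": 0,"dz": 0,"rx": 0,"ry": 0,"rz": 0.107,"claw": -1},
    {"dx": 0,"dy": 0,"dz": 0,"rx": 0,"ry": 0,"rz": 0.107,"claw": -1},
    {"dx": -2.5,"dy": -1.6,"dz": 0,"rx": 0,"ry": 0,"rz": 0,"claw": -1},
    {"dx": -2.5,"dy": -1.6,"dz": 0,"rx": 0,"ry": 0,"rz": 0,"claw": -1},
    {"dx": -2.5,"dy": -1.6,"dz": 0,"rx": 0,"ry": 0,"rz": 0,"claw": -1},
    {"dx": -2.5,"dy": -1.6,"dz": 0,"rx": 0,"ry": 0,"rz": 0,"claw": -1},
    {"dx": -2.5,"dy": -1.6,"dz": 0,"rx": 0,"ry": 0,"rz": 0,"claw": -1},
  ],
)

```text
time_s: 0.82
tool_pos: [334.3, 456.8, 201.8]
orientation: [0.383, 0.924, -0.0, -0.0]
ft_force: [0.9, -0.5, 0.1]
grip_width: 85.5
gripper_force: 0.0
```

carry_out(
  commands=[
    {"dx": -2.5,"dy": -1.6,"dz": 0.7,"rx": 0,"ry": 0,"rz": 0,"claw": -1},
    {"dx": -2.5,"dy": -1.6,"dz": 0.7,"rx": 0,"ry": 0,"rz": 0,"claw": -1},
    {"dx": -2.5,"dy": -1.6,"dz": 0.7,"rx": 0,"ry": 0,"rz": 0,"claw": -1},
    {"dx": -2.5,"dy": -1.6,"dz": 0.7,"rx": 0,"ry": 0,"rz": 0,"claw": -1},
    {"dx": -2.5,"dy": -2.0,"dz": 0.7,"rx": 0,"ry": 0,"rz": 0,"claw": -1},
    {"dx": 0,"dy": 0,"dz": 0,"rx": 0,"ry": 0,"rz": 0,"claw": -1},
    {"dx": 0,"dy": 0,"dz": 0,"rx": 0,"ry": 0,"rz": 0,"claw": -1},
    {"dx": 0,"dy": 0,"dz": 0,"rx": 0,"ry": 0,"rz": 0,"claw": -1},
  ],
)

```text
time_s: 1.48
tool_pos: [363.2, 311.3, 167.3]
orientation: [0.383, 0.924, 0.0, -0.0]
ft_force: [0.5, 0.3, -0.3]
grip_width: 85.6
gripper_force: 0.0
```

```bash
python3 -c "
from h import *
wlook('w2',(364,309),95); go(364,309,165,135)"
```

```text
guess px [316. 201.] lid [359.8 313.5] 30.8 [316.  192.9]
rz 0.001 cm dx -0.26 dy -0.15 dz 0.24 | at [363.2 311.9 167.4] yaw 135.04 grip 85.0 t 1.53
```

View pics/w2.png

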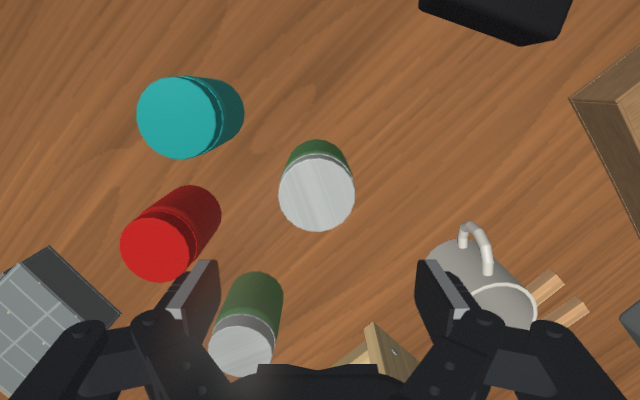

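Jar C's lid is at (316,193), between the fingers. The neighbouring red and turquoise jars and the mug are clear of the finger paths.

carry_out(
  commands=[
    {"dx": 0.2,"dy": -0.1,"dz": 2.5,"rx": 0,"ry": 0,"rz": 0,"claw": -1},
    {"dx": 0,"dy": 0,"dz": 2.5,"rx": 0,"ry": 0,"rz": 0,"claw": -1},
    {"dx": 0,"dy": 0,"dz": 2.5,"rx": 0,"ry": 0,"rz": 0,"claw": -1},
    {"dx": 0,"dy": 0,"dz": 2.5,"rx": 0,"ry": 0,"rz": 0,"claw": -1},
    {"dx": 0,"dy": 0,"dz": 2.0,"rx": 0,"ry": 0,"rz": 0,"claw": -1},
    {"dx": 0,"dy": 0,"dz": 1.2,"rx": 0,"ry": 0,"rz": 0,"claw": -1},
    {"dx": 0,"dy": 0,"dz": 0.5,"rx": 0,"ry": 0,"rz": 0,"claw": -1},
    {"dx": 0,"dy": 0,"dz": 0,"rx": 0,"ry": 0,"rz": 0,"claw": -1},
  ],
)

```text
time_s: 2.2
tool_pos: [360.4, 312.0, 29.1]
orientation: [0.382, 0.924, -0.001, -0.0]
ft_force: [-0.0, 0.2, -0.4]
grip_width: 85.2
gripper_force: 0.0
```

carry_out(
  commands=[
    {"dx": 0,"dy": 0,"dz": 0,"rx": 0,"ry": 0,"rz": 0,"claw": 0},
    {"dx": 0,"dy": 0,"dz": 0,"rx": 0,"ry": 0,"rz": 0,"claw": 0.5},
    {"dx": 0,"dy": 0,"dz": 0,"rx": 0,"ry": 0,"rz": 0,"claw": 1},
    {"dx": 0,"dy": 0,"dz": 0,"rx": 0,"ry": 0,"rz": 0,"claw": 1},
    {"dx": 0,"dy": 0,"dz": 0,"rx": 0,"ry": 0,"rz": 0,"claw": 1},
    {"dx": 0,"dy": 0,"dz": 0,"rx": 0,"ry": 0,"rz": 0,"claw": 1},
    {"dx": 0,"dy": 0,"dz": 0,"rx": 0,"ry": 0,"rz": 0,"claw": 1},
    {"dx": 0,"dy": 0,"dz": 0,"rx": 0,"ry": 0,"rz": 0,"claw": 1},
  ],
)

```text
time_s: 2.87
tool_pos: [361.6, 312.4, 32.0]
orientation: [0.383, 0.924, 0.001, 0.0]
ft_force: [-2.4, -1.6, 11.5]
grip_width: 58.6
gripper_force: 61.4
```

carry_out(
  commands=[
    {"dx": 0,"dy": 0,"dz": -0.5,"rx": 0,"ry": 0,"rz": 0,"claw": 1},
    {"dx": 0,"dy": 0,"dz": -1.5,"rx": 0,"ry": 0,"rz": 0,"claw": 1},
    {"dx": 0,"dy": 0,"dz": -2,"rx": 0,"ry": 0,"rz": 0,"claw": 1},
    {"dx": 0,"dy": 0,"dz": -2.5,"rx": 0,"ry": 0,"rz": 0,"claw": 1},
    {"dx": 0,"dy": 0,"dz": -2.5,"rx": 0,"ry": 0,"rz": 0,"claw": 1},
    {"dx": 0,"dy": 0,"dz": -2.5,"rx": 0,"ry": 0,"rz": 0,"claw": 1},
    {"dx": 0,"dy": 0,"dz": -1.5,"rx": 0,"ry": 0,"rz": 0,"claw": 1},
    {"dx": 0,"dy": 0,"dz": 0,"rx": 0,"ry": 0,"rz": 0,"claw": 1},
  ],
)

```text
time_s: 3.53
tool_pos: [362.8, 313.0, 163.8]
orientation: [0.383, 0.924, 0.003, 0.001]
ft_force: [0.5, 0.3, -3.4]
grip_width: 58.0
gripper_force: 65.5
```

```bash
python3 -c "
from h import *
c=bot.calibration('top'); im=bot.capture('top')
print(lid(c,im,(298,147),131))
s=bot.read_state(); z=s['tool_pos'][2]-30+95
wlook('w3',s['tool_pos'][:2],z); go(618,118,163,135)"
```

```text
(array([613.73016357,  40.25538635]), 32.13499450683594, array([297.41304348, 148.68379447]))
guess px [318. 311.] lid [356.5 308.5] 37.4 [312.7 299.1]
rz -0.000 cm dx -31.84 dy 4.50 dz -0.27 | at [361.  311.4 160.3] yaw 134.98 grip 57.9 t 3.63
```

View pics/w3.png

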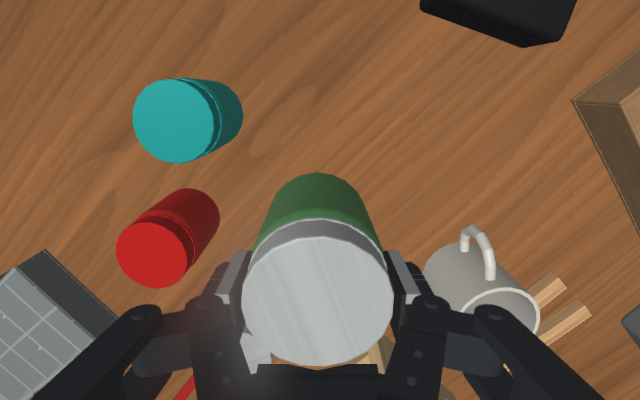

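The jar is gripped upright with pads below the lid (lid centre about (317,301)). I'll take a wrist look at jar A from the front right before placing.

```bash
python3 -c "
from h import *
go(561,-45,200,135)"
```

```text
rz -0.000 cm dx -39.34 dy -11.06 dz -3.97 | at [361.  311.4 160.3] yaw 134.98 grip 57.9 t 3.63
```

carry_out(
  commands=[
    {"dx": -1,"dy": -0.3,"dz": -1,"rx": 0,"ry": 0,"rz": 0,"claw": 1},
    {"dx": -2,"dy": -0.6,"dz": -1,"rx": 0,"ry": 0,"rz": 0,"claw": 1},
    {"dx": -3,"dy": -0.8,"dz": -1,"rx": 0,"ry": 0,"rz": 0,"claw": 1},
    {"dx": -3,"dy": -0.8,"dz": -1,"rx": 0,"ry": 0,"rz": 0,"claw": 1},
    {"dx": -3,"dy": -0.8,"dz": 0,"rx": 0,"ry": 0,"rz": 0,"claw": 1},
    {"dx": -3,"dy": -0.8,"dz": 0,"rx": 0,"ry": 0,"rz": 0,"claw": 1},
    {"dx": -3,"dy": -0.8,"dz": 0,"rx": 0,"ry": 0,"rz": 0,"claw": 1},
    {"dx": -3,"dy": -0.8,"dz": 0,"rx": 0,"ry": 0,"rz": 0,"claw": 1},
  ],
)

```text
time_s: 4.3
tool_pos: [469.0, 119.8, 199.4]
orientation: [0.383, 0.924, -0.001, -0.001]
ft_force: [0.9, 0.0, -3.5]
grip_width: 58.4
gripper_force: 65.5
```

carry_out(
  commands=[
    {"dx": -3,"dy": -0.8,"dz": 0,"rx": 0,"ry": 0,"rz": 0,"claw": 1},
    {"dx": -3,"dy": -0.8,"dz": 0,"rx": 0,"ry": 0,"rz": 0,"claw": 1},
    {"dx": -3,"dy": -0.8,"dz": 0,"rx": 0,"ry": 0,"rz": 0,"claw": 1},
    {"dx": -3,"dy": -0.8,"dz": 0,"rx": 0,"ry": 0,"rz": 0,"claw": 1},
    {"dx": -3,"dy": -0.8,"dz": 0,"rx": 0,"ry": 0,"rz": 0,"claw": 1},
    {"dx": -2,"dy": -0.6,"dz": 0,"rx": 0,"ry": 0,"rz": 0,"claw": 1},
    {"dx": -1,"dy": -0.6,"dz": 0,"rx": 0,"ry": 0,"rz": 0,"claw": 1},
    {"dx": 0,"dy": 0,"dz": 0,"rx": 0,"ry": 0,"rz": 0,"claw": 1},
  ],
)

```text
time_s: 4.97
tool_pos: [559.0, -45.8, 199.3]
orientation: [0.385, 0.923, -0.001, -0.001]
ft_force: [-0.2, -0.7, -2.9]
grip_width: 58.1
gripper_force: 65.5
```

```bash
python3 -c "
from h import *
wlook('w4',(616,40),131); go(618,118,200,135)"
```

```text
guess px [455. 173.] lid [615.8  39.2] 29.5 [454.7 172.2]
rz -0.003 cm dx 7.20 dy 15.60 dz -0.08 | at [558.6 -43.2 199.2] yaw 134.81 grip 58.3 t 5.02
```

View pics/w4.png

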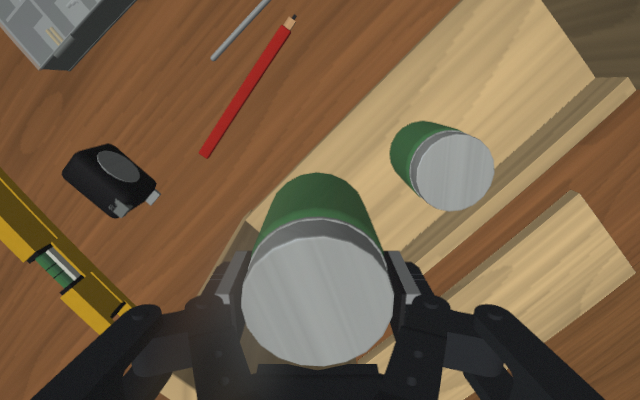

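Jar A's lid is at (455,172) and the held jar's lid at (318,301). The board's front edge, the stretcher and the pencil are visible too.

```bash
python3 -c "
from h import *
c=bot.calibration('wrist'); p=bot.read_state()['tool_pos']
for h in (60,63,66):
  d=at_z(c,(318,301.5),p[2]+h)[:2]-p[:2]
  w=(at_z(c,(393,301.5),p[2]+h)-at_z(c,(243,301.5),p[2]+h))[:2]
  print(h,'tool x',(-d[0]+d[1])*.7071,'tool y',(d[0]+d[1])*.7071,np.hypot(*w))
for q in((478,1),(380,93),(250,215)): print('front',at_z(c,q,36))
for q in((632,78),(430,229)): print('stretch front top',at_z(c,q,76))
go(617,118.5,200,135)
"; python3 - <<'E'
import cv2,numpy as np
im=cv2.imread('pics/w4.png')
for y in (20,100,180):  # front edge of board: wood brightness jump
    g=im[y,:,0].astype(int); print(y,[x for x in range(240,545) if g[x+2]-g[x-2]>40][:12])
E
```

```text
60 tool x 0.4492590722978399 tool y 0.3429643875014974 57.848309490487665
63 tool x 2.514414716776206 tool y 0.34659249092118877 56.29531849382395
66 tool x 4.579570361254572 tool y 0.3502205943408801 54.74232749716015
front [549.58866582 171.1004738   36.        ]
front [546.76732034  52.62621332  36.        ]
front [ 541.26227057 -126.81771646   36.        ]
stretch front top [686.90238895 217.85967873  76.        ]
stretch front top [666.51154845  -1.11513206  76.        ]
rz -0.003 cm dx 7.31 dy 15.56 dz -0.08 | at [558.6 -43.2 199.2] yaw 134.81 grip 58.3 t 5.02
20 [241, 242, 243, 244, 245, 285, 286, 287, 441]
100 []
180 [282, 283, 343, 344, 345, 346, 408, 409, 415, 416, 417]
```

```bash
python3 -c "
from h import *
c=bot.calibration('wrist')
for q in((441,20),(282,180)): print('front',at_z(c,q,36))
"
```

```text
front [538.36913463 135.95983947  36.        ]
front [539.26053249 -75.17842341  36.        ]
```

carry_out(
  commands=[
    {"dx": 0.6,"dy": 1.2,"dz": 0,"rx": 0,"ry": 0,"rz": 0,"claw": 1},
    {"dx": 1.1,"dy": 2.4,"dz": 0,"rx": 0,"ry": 0,"rz": 0,"claw": 1},
    {"dx": 1.4,"dy": 3.2,"dz": 0,"rx": 0,"ry": 0,"rz": 0,"claw": 1},
    {"dx": 1.4,"dy": 3.2,"dz": 0,"rx": 0,"ry": 0,"rz": 0,"claw": 1},
    {"dx": 1.4,"dy": 3.2,"dz": 0,"rx": 0,"ry": 0,"rz": 0,"claw": 1},
    {"dx": 0.9,"dy": 1.6,"dz": 0,"rx": 0,"ry": 0,"rz": 0,"claw": 1},
    {"dx": 0.4,"dy": 0.8,"dz": 0,"rx": 0,"ry": 0,"rz": 0,"claw": 1},
    {"dx": 0,"dy": 0,"dz": 1,"rx": 0,"ry": 0,"rz": 0,"claw": 1},
  ],
)

```text
time_s: 5.68
tool_pos: [619.8, 125.1, 191.1]
orientation: [0.38, 0.925, 0.002, 0.001]
ft_force: [1.0, -0.5, -2.7]
grip_width: 58.2
gripper_force: 65.5
```

carry_out(
  commands=[
    {"dx": 0,"dy": 0,"dz": 2,"rx": 0,"ry": 0,"rz": 0,"claw": 1},
    {"dx": 0,"dy": 0,"dz": 2,"rx": 0,"ry": 0,"rz": 0,"claw": 1},
    {"dx": 0,"dy": 0,"dz": 2,"rx": 0,"ry": 0,"rz": 0,"claw": 1},
    {"dx": 0,"dy": 0,"dz": 2,"rx": 0,"ry": 0,"rz": 0,"claw": 1},
    {"dx": 0,"dy": 0,"dz": 1.5,"rx": 0,"ry": 0,"rz": 0,"claw": 1},
    {"dx": 0,"dy": 0,"dz": 1,"rx": 0,"ry": 0,"rz": 0,"claw": 1},
    {"dx": 0,"dy": 0,"dz": 0,"rx": 0,"ry": 0,"rz": 0,"claw": 1},
    {"dx": 0,"dy": 0,"dz": 0,"rx": 0,"ry": 0,"rz": 0,"claw": 1},
  ],
)

```text
time_s: 6.35
tool_pos: [618.6, 118.6, 84.9]
orientation: [0.383, 0.924, -0.0, -0.0]
ft_force: [1.1, -0.3, -3.0]
grip_width: 57.9
gripper_force: 65.5
```

```bash
python3 -c "
from h import *
import numpy as np
for i in range(3):
  bot.capture('top'); go(618,118,68,135)
print(bot.read_state()['ft_force'])"
```

```text
rz -0.001 cm dx 0.03 dy -0.17 dz 1.77 | at [619.5 119.   85.7] yaw 134.93 grip 57.9 t 6.4
rz -0.001 cm dx 0.04 dy -0.22 dz 1.82 | at [619.9 119.3  86.2] yaw 134.94 grip 58.1 t 6.45
rz -0.001 cm dx 0.04 dy -0.25 dz 1.84 | at [620.  119.5  86.4] yaw 134.96 grip 57.8 t 6.5
[ 0.01495188  0.46297014 -3.13829711]
```

carry_out(
  commands=[
    {"dx": 0,"dy": -0.2,"dz": 0.5,"rx": 0,"ry": 0,"rz": 0,"claw": 1},
    {"dx": 0,"dy": 0,"dz": 0.3,"rx": 0,"ry": 0,"rz": 0,"claw": 1},
    {"dx": 0,"dy": 0,"dz": 0.2,"rx": 0,"ry": 0,"rz": 0,"claw": 1},
    {"dx": 0,"dy": 0,"dz": 0.15,"rx": 0,"ry": 0,"rz": 0,"claw": 1},
    {"dx": 0,"dy": 0,"dz": 0.1,"rx": 0,"ry": 0,"rz": 0,"claw": 1},
    {"dx": 0,"dy": 0,"dz": 0.1,"rx": 0,"ry": 0,"rz": 0,"claw": 1},
    {"dx": 0,"dy": 0,"dz": 0,"rx": 0,"ry": 0,"rz": 0,"claw": 1},
    {"dx": 0,"dy": 0,"dz": 0,"rx": 0,"ry": 0,"rz": 0,"claw": 1},
  ],
)

```text
time_s: 7.17
tool_pos: [617.8, 118.2, 71.6]
orientation: [0.383, 0.924, 0.0, 0.0]
ft_force: [0.5, 0.4, -1.9]
grip_width: 58.0
gripper_force: 65.5
```

carry_out(
  commands=[
    {"dx": 0,"dy": 0,"dz": 0.1,"rx": 0,"ry": 0,"rz": 0,"claw": 1},
    {"dx": 0,"dy": 0,"dz": 0,"rx": 0,"ry": 0,"rz": 0,"claw": 1},
    {"dx": 0,"dy": 0,"dz": 0.1,"rx": 0,"ry": 0,"rz": 0,"claw": 1},
    {"dx": 0,"dy": 0,"dz": 0,"rx": 0,"ry": 0,"rz": 0,"claw": 1},
    {"dx": 0,"dy": 0,"dz": 0.1,"rx": 0,"ry": 0,"rz": 0,"claw": 1},
    {"dx": 0,"dy": 0,"dz": 0,"rx": 0,"ry": 0,"rz": 0,"claw": 1},
    {"dx": 0,"dy": 0,"dz": 0,"rx": 0,"ry": 0,"rz": 0,"claw": 1},
    {"dx": 0,"dy": 0,"dz": 0,"rx": 0,"ry": 0,"rz": 0,"claw": 1},
  ],
)

```text
time_s: 7.83
tool_pos: [617.7, 118.2, 68.6]
orientation: [0.383, 0.924, 0.0, -0.0]
ft_force: [0.0, 0.0, -3.1]
grip_width: 57.9
gripper_force: 65.5
```

carry_out(
  commands=[
    {"dx": 0,"dy": 0,"dz": 0.05,"rx": 0,"ry": 0,"rz": 0,"claw": 1},
    {"dx": 0,"dy": 0,"dz": 0.05,"rx": 0,"ry": 0,"rz": 0,"claw": 1},
    {"dx": 0,"dy": 0,"dz": 0.05,"rx": 0,"ry": 0,"rz": 0,"claw": 1},
    {"dx": 0,"dy": 0,"dz": 0.05,"rx": 0,"ry": 0,"rz": 0,"claw": 1},
    {"dx": 0,"dy": 0,"dz": 0,"rx": 0,"ry": 0,"rz": 0,"claw": 1},
    {"dx": 0,"dy": 0,"dz": 0,"rx": 0,"ry": 0,"rz": 0,"claw": 1},
    {"dx": 0,"dy": 0,"dz": 0,"rx": 0,"ry": 0,"rz": 0,"claw": 1},
    {"dx": 0,"dy": 0,"dz": 0,"rx": 0,"ry": 0,"rz": 0,"claw": 1},
  ],
)

```text
time_s: 8.5
tool_pos: [618.0, 118.1, 68.2]
orientation: [0.383, 0.924, 0.0, 0.0]
ft_force: [-3.6, -1.3, 10.1]
grip_width: 57.5
gripper_force: 66.9
```

carry_out(
  commands=[
    {"dx": 0,"dy": 0,"dz": -0.1,"rx": 0,"ry": 0,"rz": 0,"claw": 1},
    {"dx": 0,"dy": 0,"dz": 0,"rx": 0,"ry": 0,"rz": 0,"claw": -0.5},
    {"dx": 0,"dy": 0,"dz": 0,"rx": 0,"ry": 0,"rz": 0,"claw": -0.7},
    {"dx": 0,"dy": 0,"dz": 0,"rx": 0,"ry": 0,"rz": 0,"claw": -0.75},
    {"dx": 0,"dy": 0,"dz": 0,"rx": 0,"ry": 0,"rz": 0,"claw": -0.75},
    {"dx": 0,"dy": 0,"dz": 0,"rx": 0,"ry": 0,"rz": 0,"claw": -0.75},
    {"dx": 0,"dy": 0,"dz": 0,"rx": 0,"ry": 0,"rz": 0,"claw": -0.75},
    {"dx": 0,"dy": 0,"dz": 0,"rx": 0,"ry": 0,"rz": 0,"claw": -0.75},
  ],
)

```text
time_s: 9.17
tool_pos: [617.7, 118.2, 67.5]
orientation: [0.383, 0.924, -0.0, -0.0]
ft_force: [0.7, -0.4, -0.3]
grip_width: 74.6
gripper_force: 0.0
```

```bash
python3 -c "
from h import *
im=bot.capture('scene'); cv2.imwrite('pics/s1.png',im[:,:,::-1]); go(618,118,68,135); print(bot.read_state()['ft_force'])"
```

```text
rz -0.000 cm dx -0.03 dy 0.01 dz -0.04 | at [617.7 118.2  67.6] yaw 134.97 grip 74.6 t 9.22
[0.57127188 0.09120796 0.2431139 ]
```

View pics/s1.png

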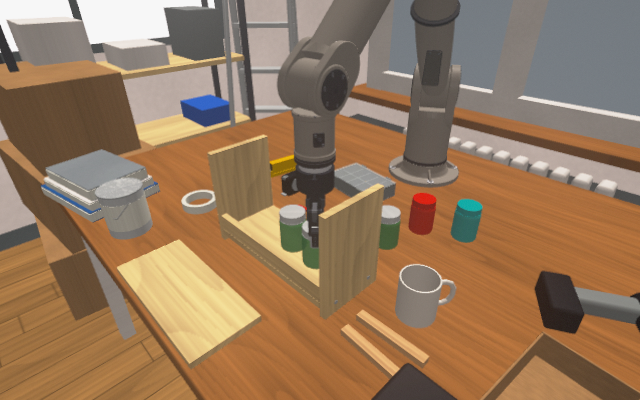

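The jar is set down upright beside jar A and the gripper is free. Next is jar B.

carry_out(
  commands=[
    {"dx": 0,"dy": 0,"dz": -0.5,"rx": 0,"ry": 0,"rz": 0,"claw": -0.75},
    {"dx": 0,"dy": 0,"dz": -1.5,"rx": 0,"ry": 0,"rz": 0,"claw": -0.75},
    {"dx": 0,"dy": 0,"dz": -2.5,"rx": 0,"ry": 0,"rz": 0,"claw": -0.75},
    {"dx": 0,"dy": 0,"dz": -3,"rx": 0,"ry": 0,"rz": 0,"claw": -0.75},
    {"dx": 0,"dy": 0,"dz": -3,"rx": 0,"ry": 0,"rz": 0,"claw": -1},
    {"dx": 0.5,"dy": -0.3,"dz": -2,"rx": 0,"ry": 0,"rz": 0,"claw": -1},
    {"dx": 1.5,"dy": -1,"dz": 0,"rx": 0,"ry": 0,"rz": 0,"claw": -1},
    {"dx": 3,"dy": -2,"dz": 0,"rx": 0,"ry": 0,"rz": 0,"claw": -1},
  ],
)

```text
time_s: 9.88
tool_pos: [562.4, 129.4, 194.9]
orientation: [0.384, 0.923, 0.001, 0.003]
ft_force: [-0.2, 0.6, -0.3]
grip_width: 85.4
gripper_force: 0.0
```

carry_out(
  commands=[
    {"dx": 3,"dy": -2,"dz": 0.5,"rx": 0,"ry": 0,"rz": 0,"claw": -1},
    {"dx": 3,"dy": -2,"dz": 0.5,"rx": 0,"ry": 0,"rz": 0,"claw": -1},
    {"dx": 2.5,"dy": -1.7,"dz": 0.5,"rx": 0,"ry": 0,"rz": 0,"claw": -1},
    {"dx": 2,"dy": -1.4,"dz": 0.5,"rx": 0,"ry": 0,"rz": 0,"claw": -1},
    {"dx": 1.5,"dy": -1,"dz": 0.5,"rx": 0,"ry": 0,"rz": 0,"claw": -1},
    {"dx": 0,"dy": 0,"dz": 0,"rx": 0,"ry": 0,"rz": 0,"claw": -1},
    {"dx": 0,"dy": 0,"dz": 0,"rx": 0,"ry": 0,"rz": 0,"claw": -1},
    {"dx": 0,"dy": 0,"dz": 0,"rx": 0,"ry": 0,"rz": 0,"claw": -1},
  ],
)

```text
time_s: 10.55
tool_pos: [418.1, 158.0, 168.3]
orientation: [0.383, 0.924, 0.001, 0.001]
ft_force: [-0.7, -0.4, 0.8]
grip_width: 85.3
gripper_force: 0.0
```

```bash
python3 -c "
from h import *
c=bot.calibration('top'); im=bot.capture('top')
for g in((298,147),(262,146)): print(lid(c,im,g,131))
wlook('w5',(416,158),95); go(416,158,30,135)"
```

```text
(array([613.73016357,  40.25538635]), 32.13499450683594, array([297.41304348, 148.68379447]))
(array([614.53125   , 118.65153503]), 32.163604736328125, array([265.04696673, 147.37573386]))
guess px [315. 196.] lid [414.6 160.4] 30.9 [316.3 192.2]
rz -0.002 cm dx 0.18 dy -0.15 dz 13.81 | at [418.3 157.8 168.1] yaw 134.91 grip 85.7 t 10.65
```

carry_out(
  commands=[
    {"dx": 0.3,"dy": -0.1,"dz": 2.5,"rx": 0,"ry": 0,"rz": 0,"claw": -1},
    {"dx": 0,"dy": 0,"dz": 2.5,"rx": 0,"ry": 0,"rz": 0,"claw": -1},
    {"dx": 0,"dy": 0,"dz": 2.5,"rx": 0,"ry": 0,"rz": 0,"claw": -1},
    {"dx": 0,"dy": 0,"dz": 2.5,"rx": 0,"ry": 0,"rz": 0,"claw": -1},
    {"dx": 0,"dy": 0,"dz": 2.0,"rx": 0,"ry": 0,"rz": 0,"claw": -1},
    {"dx": 0,"dy": 0,"dz": 1.2,"rx": 0,"ry": 0,"rz": 0,"claw": -1},
    {"dx": 0,"dy": 0,"dz": 0.6,"rx": 0,"ry": 0,"rz": 0,"claw": -1},
    {"dx": 0,"dy": 0,"dz": 0,"rx": 0,"ry": 0,"rz": 0,"claw": -1},
  ],
)

```text
time_s: 11.32
tool_pos: [414.2, 158.7, 28.5]
orientation: [0.383, 0.924, -0.001, -0.0]
ft_force: [-0.6, -0.4, -0.5]
grip_width: 85.6
gripper_force: 0.0
```

carry_out(
  commands=[
    {"dx": 0,"dy": 0,"dz": 0,"rx": 0,"ry": 0,"rz": 0,"claw": 0},
    {"dx": 0,"dy": 0,"dz": 0,"rx": 0,"ry": 0,"rz": 0,"claw": 0.5},
    {"dx": 0,"dy": 0,"dz": 0,"rx": 0,"ry": 0,"rz": 0,"claw": 1},
    {"dx": 0,"dy": 0,"dz": 0,"rx": 0,"ry": 0,"rz": 0,"claw": 1},
    {"dx": 0,"dy": 0,"dz": 0,"rx": 0,"ry": 0,"rz": 0,"claw": 1},
    {"dx": 0,"dy": 0,"dz": 0,"rx": 0,"ry": 0,"rz": 0,"claw": 1},
    {"dx": 0,"dy": 0,"dz": 0,"rx": 0,"ry": 0,"rz": 0,"claw": 1},
    {"dx": 0,"dy": 0,"dz": 0,"rx": 0,"ry": 0,"rz": 0,"claw": 1},
  ],
)

```text
time_s: 11.98
tool_pos: [415.4, 159.9, 31.3]
orientation: [0.383, 0.924, 0.001, 0.001]
ft_force: [-0.9, -0.7, 9.7]
grip_width: 58.4
gripper_force: 62.0
```

carry_out(
  commands=[
    {"dx": 0,"dy": 0,"dz": -0.5,"rx": 0,"ry": 0,"rz": 0,"claw": 1},
    {"dx": 0,"dy": 0,"dz": -1.5,"rx": 0,"ry": 0,"rz": 0,"claw": 1},
    {"dx": 0,"dy": 0,"dz": -2.5,"rx": 0,"ry": 0,"rz": 0,"claw": 1},
    {"dx": 0,"dy": 0,"dz": -3,"rx": 0,"ry": 0,"rz": 0,"claw": 1},
    {"dx": 0,"dy": 0,"dz": -3.5,"rx": 0,"ry": 0,"rz": 0,"claw": 1},
    {"dx": 0,"dy": 0,"dz": -3.5,"rx": 0,"ry": 0,"rz": 0,"claw": 1},
    {"dx": 0,"dy": 0,"dz": -2.5,"rx": 0,"ry": 0,"rz": 0,"claw": 1},
    {"dx": 0,"dy": 0,"dz": 0,"rx": 0,"ry": 0,"rz": 0,"claw": 1},
  ],
)

```text
time_s: 12.65
tool_pos: [417.0, 160.6, 205.0]
orientation: [0.383, 0.924, 0.004, 0.003]
ft_force: [0.2, 0.2, -2.7]
grip_width: 58.3
gripper_force: 65.7
```

```bash
python3 -c "
from h import *
bot.capture('top');bot.capture('top'); go(617.5,-40,200,135)"
```

```text
rz -0.000 cm dx -28.49 dy 0.27 dz 0.03 | at [414.1 159.5 200.3] yaw 134.99 grip 58.1 t 12.75
```

carry_out(
  commands=[
    {"dx": -1,"dy": 0,"dz": 0,"rx": 0,"ry": 0,"rz": 0,"claw": 1},
    {"dx": -2,"dy": 0,"dz": 0,"rx": 0,"ry": 0,"rz": 0,"claw": 1},
    {"dx": -3,"dy": 0,"dz": 0,"rx": 0,"ry": 0,"rz": 0,"claw": 1},
    {"dx": -3,"dy": 0,"dz": 0,"rx": 0,"ry": 0,"rz": 0,"claw": 1},
    {"dx": -3,"dy": 0,"dz": 0,"rx": 0,"ry": 0,"rz": 0,"claw": 1},
    {"dx": -3,"dy": 0,"dz": 0,"rx": 0,"ry": 0,"rz": 0,"claw": 1},
    {"dx": -3,"dy": 0,"dz": 0,"rx": 0,"ry": 0,"rz": 0,"claw": 1},
    {"dx": -3,"dy": 0.1,"dz": 0,"rx": 0,"ry": 0,"rz": 0,"claw": 1},
  ],
)

```text
time_s: 13.42
tool_pos: [562.3, 10.0, 197.1]
orientation: [0.383, 0.924, -0.001, -0.002]
ft_force: [0.9, 1.4, -3.1]
grip_width: 58.0
gripper_force: 65.6
```

carry_out(
  commands=[
    {"dx": -3,"dy": 0.1,"dz": 0,"rx": 0,"ry": 0,"rz": 0,"claw": 1},
    {"dx": -2.5,"dy": 0.1,"dz": 0,"rx": 0,"ry": 0,"rz": 0,"claw": 1},
    {"dx": -1.4,"dy": 0,"dz": 0,"rx": 0,"ry": 0,"rz": 0,"claw": 1},
    {"dx": -0.5,"dy": 0,"dz": 0,"rx": 0,"ry": 0,"rz": 0,"claw": 1},
    {"dx": 0,"dy": 0,"dz": 1.5,"rx": 0,"ry": 0,"rz": 0,"claw": 1},
    {"dx": 0,"dy": 0,"dz": 2,"rx": 0,"ry": 0,"rz": 0,"claw": 1},
    {"dx": 0,"dy": 0,"dz": 2,"rx": 0,"ry": 0,"rz": 0,"claw": 1},
    {"dx": 0,"dy": 0,"dz": 2,"rx": 0,"ry": 0,"rz": 0,"claw": 1},
  ],
)

```text
time_s: 14.08
tool_pos: [615.3, -37.9, 122.7]
orientation: [0.382, 0.924, -0.0, -0.001]
ft_force: [0.0, 0.5, -4.0]
grip_width: 58.0
gripper_force: 65.7
```

carry_out(
  commands=[
    {"dx": 0,"dy": 0,"dz": 2,"rx": 0,"ry": 0,"rz": 0,"claw": 1},
    {"dx": 0,"dy": 0,"dz": 1.2,"rx": 0,"ry": 0,"rz": 0,"claw": 1},
    {"dx": 0,"dy": 0,"dz": 0.7,"rx": 0,"ry": 0,"rz": 0,"claw": 1},
    {"dx": 0,"dy": 0,"dz": 0.3,"rx": 0,"ry": 0,"rz": 0,"claw": 1},
    {"dx": 0,"dy": 0,"dz": 0,"rx": 0,"ry": 0,"rz": 0,"claw": 1},
    {"dx": 0,"dy": 0,"dz": 0,"rx": 0,"ry": 0,"rz": 0,"claw": 1},
    {"dx": 0,"dy": 0,"dz": 0,"rx": 0,"ry": 0,"rz": 0,"claw": 1},
    {"dx": 0,"dy": 0,"dz": 0,"rx": 0,"ry": 0,"rz": 0,"claw": 1},
  ],
)

```text
time_s: 14.75
tool_pos: [617.7, -39.5, 83.6]
orientation: [0.383, 0.924, 0.0, 0.001]
ft_force: [0.0, -0.5, -2.5]
grip_width: 58.4
gripper_force: 65.7
```

```bash
python3 -c "
from h import *
go(617.5,-39,68,135)"
```

```text
rz -0.000 cm dx 0.05 dy 0.02 dz 1.56 | at [617.7 -39.5  83.6] yaw 134.97 grip 58.4 t 14.75
```

carry_out(
  commands=[
    {"dx": 0,"dy": 0,"dz": 0.5,"rx": 0,"ry": 0,"rz": 0,"claw": 1},
    {"dx": 0,"dy": 0,"dz": 0.4,"rx": 0,"ry": 0,"rz": 0,"claw": 1},
    {"dx": 0,"dy": 0,"dz": 0.2,"rx": 0,"ry": 0,"rz": 0,"claw": 1},
    {"dx": 0,"dy": 0,"dz": 0.1,"rx": 0,"ry": 0,"rz": 0,"claw": 1},
    {"dx": 0,"dy": 0,"dz": 0.1,"rx": 0,"ry": 0,"rz": 0,"claw": 1},
    {"dx": 0,"dy": 0,"dz": 0.1,"rx": 0,"ry": 0,"rz": 0,"claw": 1},
    {"dx": 0,"dy": 0,"dz": 0,"rx": 0,"ry": 0,"rz": 0,"claw": 1},
    {"dx": 0,"dy": 0,"dz": 0,"rx": 0,"ry": 0,"rz": 0,"claw": 1},
  ],
)

```text
time_s: 15.42
tool_pos: [617.0, -39.5, 68.6]
orientation: [0.383, 0.924, 0.0, 0.0]
ft_force: [-0.1, -0.2, -3.2]
grip_width: 58.5
gripper_force: 65.7
```

carry_out(
  commands=[
    {"dx": 0,"dy": 0,"dz": 0.05,"rx": 0,"ry": 0,"rz": 0,"claw": 1},
    {"dx": 0,"dy": 0,"dz": 0.05,"rx": 0,"ry": 0,"rz": 0,"claw": 1},
    {"dx": 0,"dy": 0,"dz": 0.05,"rx": 0,"ry": 0,"rz": 0,"claw": 1},
    {"dx": 0,"dy": 0,"dz": 0.03,"rx": 0,"ry": 0,"rz": 0,"claw": 1},
    {"dx": 0,"dy": 0,"dz": 0,"rx": 0,"ry": 0,"rz": 0,"claw": 1},
    {"dx": 0,"dy": 0,"dz": 0,"rx": 0,"ry": 0,"rz": 0,"claw": 1},
    {"dx": 0,"dy": 0,"dz": 0,"rx": 0,"ry": 0,"rz": 0,"claw": 1},
    {"dx": 0,"dy": 0,"dz": 0,"rx": 0,"ry": 0,"rz": 0,"claw": 1},
  ],
)

```text
time_s: 16.08
tool_pos: [617.3, -39.6, 67.4]
orientation: [0.383, 0.924, 0.0, 0.0]
ft_force: [-2.6, -0.4, 5.0]
grip_width: 58.1
gripper_force: 66.1
```

Contact. I'll relieve it slightly, release and rise.

carry_out(
  commands=[
    {"dx": 0,"dy": 0,"dz": -0.05,"rx": 0,"ry": 0,"rz": 0,"claw": 1},
    {"dx": 0,"dy": 0,"dz": 0,"rx": 0,"ry": 0,"rz": 0,"claw": -0.5},
    {"dx": 0,"dy": 0,"dz": 0,"rx": 0,"ry": 0,"rz": 0,"claw": -0.7},
    {"dx": 0,"dy": 0,"dz": 0,"rx": 0,"ry": 0,"rz": 0,"claw": -0.75},
    {"dx": 0,"dy": 0,"dz": 0,"rx": 0,"ry": 0,"rz": 0,"claw": -0.75},
    {"dx": 0,"dy": 0,"dz": 0,"rx": 0,"ry": 0,"rz": 0,"claw": -0.75},
    {"dx": 0,"dy": 0,"dz": 0,"rx": 0,"ry": 0,"rz": 0,"claw": -0.75},
    {"dx": 0,"dy": 0,"dz": 0,"rx": 0,"ry": 0,"rz": 0,"claw": -0.75},
  ],
)

```text
time_s: 16.75
tool_pos: [617.0, -39.5, 67.3]
orientation: [0.383, 0.924, 0.0, 0.0]
ft_force: [-0.4, 0.6, -0.1]
grip_width: 74.3
gripper_force: 0.0
```

carry_out(
  commands=[
    {"dx": 0,"dy": 0,"dz": -0.5,"rx": 0,"ry": 0,"rz": 0,"claw": -0.75},
    {"dx": 0,"dy": 0,"dz": -1.5,"rx": 0,"ry": 0,"rz": 0,"claw": -0.75},
    {"dx": 0,"dy": 0,"dz": -2.5,"rx": 0,"ry": 0,"rz": 0,"claw": -0.75},
    {"dx": 0,"dy": 0,"dz": -3,"rx": 0,"ry": 0,"rz": 0,"claw": -0.75},
    {"dx": 0,"dy": 0,"dz": -3,"rx": 0,"ry": 0,"rz": 0,"claw": -1},
    {"dx": 0,"dy": 0,"dz": -3,"rx": 0,"ry": 0,"rz": 0,"claw": -1},
    {"dx": 0,"dy": 0,"dz": -1.5,"rx": 0,"ry": 0,"rz": 0,"claw": -1},
    {"dx": 0,"dy": 0,"dz": 0,"rx": 0,"ry": 0,"rz": 0,"claw": -1},
  ],
)

```text
time_s: 17.42
tool_pos: [619.5, -40.0, 222.1]
orientation: [0.383, 0.924, 0.002, 0.003]
ft_force: [0.5, -0.4, 0.5]
grip_width: 85.3
gripper_force: 0.0
```

```bash
python3 -c "
from h import *
go(423,-338,180,-8.7)"
```

```text
rz 2.507 cm dx -14.91 dy 32.43 dz 4.21 | at [619.5 -40.  222.1] yaw 134.95 grip 85.3 t 17.42
```

carry_out(
  commands=[
    {"dx": 0.8,"dy": -1.4,"dz": 0,"rx": 0,"ry": 0,"rz": 0,"claw": -1},
    {"dx": 1.6,"dy": -2.6,"dz": 0,"rx": 0,"ry": 0,"rz": 0,"claw": -1},
    {"dx": 1.6,"dy": -2.6,"dz": 0,"rx": 0,"ry": 0,"rz": 0,"claw": -1},
    {"dx": 1.6,"dy": -2.6,"dz": 0,"rx": 0,"ry": 0,"rz": 0,"claw": -1},
    {"dx": 1.6,"dy": -2.6,"dz": 0,"rx": 0,"ry": 0,"rz": 0,"claw": -1},
    {"dx": 1,"dy": -1.6,"dz": 0,"rx": 0,"ry": 0,"rz": -0.1,"claw": -1},
    {"dx": 0,"dy": 0,"dz": 0,"rx": 0,"ry": 0,"rz": -0.11,"claw": -1},
    {"dx": 0,"dy": 0,"dz": 0,"rx": 0,"ry": 0,"rz": -0.11,"claw": -1},
  ],
)

```text
time_s: 18.08
tool_pos: [462.5, -76.4, 217.0]
orientation: [0.229, 0.974, 0.0, -0.0]
ft_force: [0.9, 0.7, -0.4]
grip_width: 85.8
gripper_force: 0.0
```

carry_out(
  commands=[
    {"dx": 0,"dy": 0,"dz": 0,"rx": 0,"ry": 0,"rz": -0.11,"claw": -1},
    {"dx": 0,"dy": 0,"dz": 0,"rx": 0,"ry": 0,"rz": -0.11,"claw": -1},
    {"dx": 0,"dy": 0,"dz": 0,"rx": 0,"ry": 0,"rz": -0.094,"claw": -1},
    {"dx": 0,"dy": 0,"dz": 0,"rx": 0,"ry": 0,"rz": 0,"claw": -1},
    {"dx": 0,"dy": 0,"dz": 0,"rx": 0,"ry": 0,"rz": 0,"claw": -1},
    {"dx": 0,"dy": 0,"dz": 0,"rx": 0,"ry": 0,"rz": 0,"claw": -1},
    {"dx": 0,"dy": 0,"dz": 0,"rx": 0,"ry": 0,"rz": 0,"claw": -1},
    {"dx": 0,"dy": 0,"dz": 0,"rx": 0,"ry": 0,"rz": 0,"claw": -1},
  ],
)

```text
time_s: 18.75
tool_pos: [464.1, -76.2, 217.2]
orientation: [0.076, 0.997, -0.0, -0.0]
ft_force: [0.2, 0.3, -0.2]
grip_width: 85.6
gripper_force: 0.0
```

```bash
python3 -c "
from h import *
c=bot.calibration('top'); im=bot.capture('top')
for g in((298,147),(262,146),(335,148)): print(lid(c,im,g,131))
go(423,-338,180,171.3)"
```

```text
(array([613.73016357,  40.25538635]), 32.13499450683594, array([297.39447732, 148.70019724]))
(array([614.53125   , 118.65153503]), 32.163604736328125, array([265.05686275, 147.35294118]))
(array([615.89825439, -34.5855484 ]), 31.653261184692383, array([325.10671937, 148.2173913 ]))
rz -0.001 cm dx 0.11 dy -26.50 dz 3.73 | at [464.2 -76.2 217.3] yaw 171.25 grip 85.4 t 18.8
```

carry_out(
  commands=[
    {"dx": 0,"dy": -2,"dz": 0,"rx": 0,"ry": 0,"rz": 0,"claw": -1},
    {"dx": 0,"dy": -4,"dz": 0.5,"rx": 0,"ry": 0,"rz": 0,"claw": -1},
    {"dx": 0,"dy": -4,"dz": 0.5,"rx": 0,"ry": 0,"rz": 0,"claw": -1},
    {"dx": 0,"dy": -4,"dz": 0.5,"rx": 0,"ry": 0,"rz": 0,"claw": -1},
    {"dx": 0,"dy": -4,"dz": 0.5,"rx": 0,"ry": 0,"rz": 0,"claw": -1},
    {"dx": 0,"dy": -4,"dz": 0.5,"rx": 0,"ry": 0,"rz": 0,"claw": -1},
    {"dx": 0,"dy": -3,"dz": 0.5,"rx": 0,"ry": 0,"rz": 0,"claw": -1},
    {"dx": 0,"dy": -1.5,"dz": 0.5,"rx": 0,"ry": 0,"rz": 0,"claw": -1},
  ],
)

```text
time_s: 19.47
tool_pos: [422.4, -342.8, 182.4]
orientation: [0.079, 0.997, -0.001, 0.0]
ft_force: [0.3, 0.7, 0.4]
grip_width: 85.4
gripper_force: 0.0
```

carry_out(
  commands=[
    {"dx": 0,"dy": 0,"dz": 0,"rx": 0,"ry": 0,"rz": 0,"claw": -1},
    {"dx": 0,"dy": 0,"dz": 0,"rx": 0,"ry": 0,"rz": 0,"claw": -1},
    {"dx": 0,"dy": 0,"dz": 0,"rx": 0,"ry": 0,"rz": 0,"claw": -1},
    {"dx": 0,"dy": 0,"dz": 0,"rx": 0,"ry": 0,"rz": 0,"claw": -1},
    {"dx": 0,"dy": 0,"dz": 0,"rx": 0,"ry": 0,"rz": 0,"claw": -1},
    {"dx": 0,"dy": 0,"dz": 0,"rx": 0,"ry": 0,"rz": 0,"claw": -1},
    {"dx": 0,"dy": 0,"dz": 0,"rx": 0,"ry": 0,"rz": 0,"claw": -1},
    {"dx": 0,"dy": 0,"dz": 0,"rx": 0,"ry": 0,"rz": 0,"claw": -1},
  ],
)

```text
time_s: 20.13
tool_pos: [424.4, -337.7, 182.4]
orientation: [0.075, 0.997, 0.0, 0.0]
ft_force: [-0.4, -0.5, 0.6]
grip_width: 85.4
gripper_force: 0.0
```

```bash
python3 -c "
from h import *
c=bot.calibration('top'); im=bot.capture('top')
for g in((298,147),(262,146),(335,148)): print(lid(c,im,g,131))
c=bot.calibration('wrist'); im=bot.capture('wrist'); cv2.imwrite('pics/w6.png',im[:,:,::-1])
go(423,-338,10,171.3)
hsv=cv2.cvtColor(im,cv2.COLOR_RGB2HSV)
m=((hsv[:,:,0]>18)&(hsv[:,:,0]<35)&(hsv[:,:,1]>140)&(hsv[:,:,2]>200)).astype(np.uint8)
n,l,st,ce=cv2.connectedComponentsWithStats(m)
for i in range(1,n):
  if st[i,4]>300: print(st[i],ce[i].round(1))
"
```

```text
(array([613.72766113,  39.56921387]), 32.285736083984375, array([297.37721022, 148.72298625]))
(array([614.53125   , 118.65153503]), 32.163604736328125, array([265.01571709, 147.33988212]))
(array([615.38201904, -38.62559509]), 32.04323196411133, array([330.33996024, 148.8667992 ]))
rz 0.000 cm dx 0.12 dy -0.02 dz 17.24 | at [ 424.2 -338.   182.4] yaw 171.32 grip 85.8 t 20.23
[ 294    7   29  196 4039] [309.   79.1]
[ 298  206   25  103 2401] [309.9 256. ]
```

View pics/w6.png

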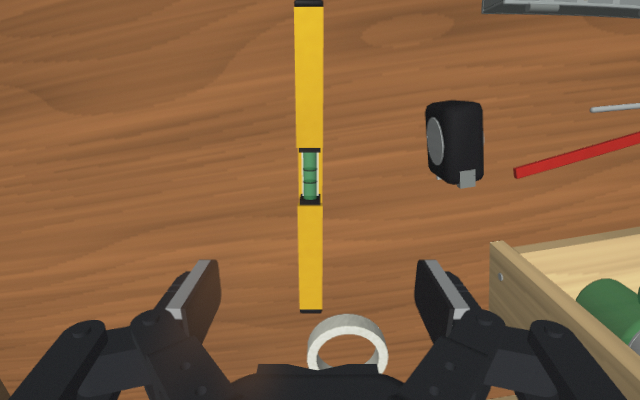

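The level runs vertically at column ~310: near end (311,312), vial (310,177), far end near row 0. It sits between the fingers, slightly left of their centre.

```bash
python3 -c "
from h import *
c=bot.calibration('wrist'); p=bot.read_state()['tool_pos']
im=cv2.imread('pics/w6.png')[:,:,::-1]; hsv=cv2.cvtColor(np.ascontiguousarray(im),cv2.COLOR_RGB2HSV)
m=((hsv[:,:,0]>18)&(hsv[:,:,0]<35)&(hsv[:,:,1]>140)&(hsv[:,:,2]>200)); m[:,:280]=0;m[:,340:]=0
M=[]
for y in (20,60,120,230,270,300):
  x=np.nonzero(m[y])[0]; a=at_z(c,(x.min()-.5,y),48);b=at_z(c,(x.max()+.5,y),48); M.append((a+b)/2); print(y,np.hypot(*(a-b)[:2]).round(1),M[-1].round(1))
d=M[0]-M[-1]; print('yaw',np.degrees(np.arctan2(d[1],d[0])))
e=at_z(c,(311,313),48); print('near end',e,'centre',e+150*d/np.linalg.norm(d),'vial',at_z(c,(310,177),48),'far',at_z(c,(309,1),48))
mid=(e+at_z(c,(309,1),48))/2; go(mid[0],mid[1],10,171.3)
"
```

```text
20 23.9 [ 290.2 -325.1   48. ]
60 23.7 [ 321.2 -329.6   48. ]
120 23.9 [ 370.7 -337.1   48. ]
230 23.4 [ 474.5 -353.1   48. ]
270 23.4 [ 518.1 -359.5   48. ]
300 23.1 [ 553.5 -364.6   48. ]
yaw 171.46703699314315
near end [ 569.65913147 -366.6703929    48.        ] centre [ 421.31953201 -344.41363586   48.        ] vial [ 422.09979582 -344.2872653    48.        ] far [ 276.07637936 -322.07656177   48.        ]
rz 0.000 cm dx 0.04 dy -0.65 dz 17.24 | at [ 424.2 -338.   182.4] yaw 171.32 grip 85.8 t 20.23
```

carry_out(
  commands=[
    {"dx": 0.15,"dy": -0.65,"dz": 3,"rx": 0,"ry": 0,"rz": 0,"claw": -1},
    {"dx": 0,"dy": 0,"dz": 3,"rx": 0,"ry": 0,"rz": 0,"claw": -1},
    {"dx": 0,"dy": 0,"dz": 3,"rx": 0,"ry": 0,"rz": 0,"claw": -1},
    {"dx": 0,"dy": 0,"dz": 3,"rx": 0,"ry": 0,"rz": 0,"claw": -1},
    {"dx": 0,"dy": 0,"dz": 2.5,"rx": 0,"ry": 0,"rz": 0,"claw": -1},
    {"dx": 0,"dy": 0,"dz": 1.7,"rx": 0,"ry": 0,"rz": 0,"claw": -1},
    {"dx": 0,"dy": 0,"dz": 0.9,"rx": 0,"ry": 0,"rz": 0,"claw": -1},
    {"dx": 0,"dy": 0,"dz": 0.3,"rx": 0,"ry": 0,"rz": 0,"claw": -1},
  ],
)

```text
time_s: 20.9
tool_pos: [420.9, -343.8, 6.9]
orientation: [0.076, 0.997, 0.0, -0.001]
ft_force: [0.1, -0.5, 0.2]
grip_width: 85.4
gripper_force: 0.0
```

carry_out(
  commands=[
    {"dx": 0,"dy": 0,"dz": 0,"rx": 0,"ry": 0,"rz": 0,"claw": 0},
    {"dx": 0,"dy": 0,"dz": 0,"rx": 0,"ry": 0,"rz": 0,"claw": 0},
    {"dx": 0,"dy": 0,"dz": 0,"rx": 0,"ry": 0,"rz": 0,"claw": 0.2},
    {"dx": 0,"dy": 0,"dz": 0,"rx": 0,"ry": 0,"rz": 0,"claw": 0.35},
    {"dx": 0,"dy": 0,"dz": 0,"rx": 0,"ry": 0,"rz": 0,"claw": 0.5},
    {"dx": 0,"dy": 0,"dz": 0,"rx": 0,"ry": 0,"rz": 0,"claw": 1},
    {"dx": 0,"dy": 0,"dz": 0,"rx": 0,"ry": 0,"rz": 0,"claw": 1},
    {"dx": 0,"dy": 0,"dz": 0,"rx": 0,"ry": 0,"rz": 0,"claw": 1},
  ],
)

```text
time_s: 21.57
tool_pos: [422.3, -344.8, 9.3]
orientation: [0.076, 0.997, -0.0, 0.001]
ft_force: [-1.5, -0.2, 5.8]
grip_width: 22.3
gripper_force: 58.9
```

```bash
python3 -c "
from h import *
s=bot.read_state(); print(s['ft_force'],s['gripper_force']); go(421.7,-344.4,7,171.3)"
```

```text
[-1.5129932  -0.16020102  5.78728652] 58.90367388725281
rz -0.000 cm dx 0.06 dy 0.03 dz 0.23 | at [ 422.3 -344.8    9.3] yaw 171.30 grip 22.3 t 21.57
```

carry_out(
  commands=[
    {"dx": 0,"dy": 0,"dz": -0.5,"rx": 0,"ry": 0,"rz": 0,"claw": 1},
    {"dx": 0,"dy": 0,"dz": -1.5,"rx": 0,"ry": 0,"rz": 0,"claw": 1},
    {"dx": 0,"dy": 0,"dz": -2.5,"rx": 0,"ry": 0,"rz": 0,"claw": 1},
    {"dx": 0,"dy": 0,"dz": -3,"rx": 0,"ry": 0,"rz": 0,"claw": 1},
    {"dx": 0,"dy": 0,"dz": -3,"rx": 0,"ry": 0,"rz": 0,"claw": 1},
    {"dx": 0,"dy": 0,"dz": -3,"rx": 0,"ry": 0,"rz": 0,"claw": 1},
    {"dx": 0,"dy": 0,"dz": -3,"rx": 0,"ry": 0,"rz": 0,"claw": 1},
    {"dx": 0,"dy": 0,"dz": -3,"rx": 0,"ry": 0,"rz": 0,"claw": 1},
  ],
)

```text
time_s: 22.23
tool_pos: [420.8, -343.8, 204.6]
orientation: [0.076, 0.997, 0.0, -0.0]
ft_force: [-0.2, -0.3, -3.4]
grip_width: 21.8
gripper_force: 59.5
```

carry_out(
  commands=[
    {"dx": 0,"dy": 0,"dz": -3,"rx": 0,"ry": 0,"rz": 0,"claw": 1},
    {"dx": 0,"dy": 0,"dz": -3,"rx": 0,"ry": 0,"rz": 0,"claw": 1},
    {"dx": 0,"dy": 0,"dz": -2.5,"rx": 0,"ry": 0,"rz": 0,"claw": 1},
    {"dx": 0,"dy": 0,"dz": -1,"rx": 0,"ry": 0,"rz": 0.05,"claw": 1},
    {"dx": 0,"dy": 0,"dz": 0,"rx": 0,"ry": 0,"rz": 0.1,"claw": 1},
    {"dx": 0,"dy": 0,"dz": 0,"rx": 0,"ry": 0,"rz": 0.1,"claw": 1},
    {"dx": 0,"dy": 0,"dz": 0,"rx": 0,"ry": 0,"rz": 0.1,"claw": 1},
    {"dx": 0,"dy": 0,"dz": 0,"rx": 0,"ry": 0,"rz": 0.1,"claw": 1},
  ],
)

```text
time_s: 22.9
tool_pos: [420.9, -343.9, 298.1]
orientation: [0.299, 0.954, 0.0, -0.0]
ft_force: [-0.3, 1.0, -3.0]
grip_width: 22.0
gripper_force: 59.5
```

carry_out(
  commands=[
    {"dx": 0,"dy": 0,"dz": 0,"rx": 0,"ry": 0,"rz": 0.1,"claw": 1},
    {"dx": 0,"dy": 0,"dz": 0,"rx": 0,"ry": 0,"rz": 0.1,"claw": 1},
    {"dx": 0,"dy": 0,"dz": 0,"rx": 0,"ry": 0,"rz": 0.1,"claw": 1},
    {"dx": 0,"dy": 0,"dz": 0,"rx": 0,"ry": 0,"rz": 0.1,"claw": 1},
    {"dx": 0,"dy": 0,"dz": 0,"rx": 0,"ry": 0,"rz": 0.1,"claw": 1},
    {"dx": 0,"dy": 0,"dz": 0,"rx": 0,"ry": 0,"rz": 0.1,"claw": 1},
    {"dx": 0,"dy": 0,"dz": 0,"rx": 0,"ry": 0,"rz": 0.1,"claw": 1},
    {"dx": 0,"dy": 0,"dz": 0,"rx": 0,"ry": 0,"rz": 0.1,"claw": 1},
  ],
)

```text
time_s: 23.57
tool_pos: [420.9, -343.8, 298.0]
orientation: [0.647, 0.763, 0.0, -0.001]
ft_force: [-0.7, 1.0, -3.1]
grip_width: 22.3
gripper_force: 59.5
```

carry_out(
  commands=[
    {"dx": 0,"dy": 0,"dz": 0,"rx": 0,"ry": 0,"rz": 0.1,"claw": 1},
    {"dx": 0,"dy": 0,"dz": 0,"rx": 0,"ry": 0,"rz": 0.06,"claw": 1},
    {"dx": 0,"dy": 0,"dz": 0,"rx": 0,"ry": 0,"rz": 0,"claw": 1},
    {"dx": 0,"dy": 0,"dz": 0,"rx": 0,"ry": 0,"rz": 0,"claw": 1},
    {"dx": 0,"dy": 0,"dz": 0,"rx": 0,"ry": 0,"rz": 0,"claw": 1},
    {"dx": 0,"dy": 0,"dz": 0,"rx": 0,"ry": 0,"rz": 0,"claw": 1},
    {"dx": 0,"dy": 0,"dz": 0,"rx": 0,"ry": 0,"rz": 0,"claw": 1},
    {"dx": 0,"dy": 0,"dz": 0,"rx": 0,"ry": 0,"rz": 0,"claw": 1},
  ],
)

```text
time_s: 24.23
tool_pos: [421.6, -344.4, 298.3]
orientation: [0.704, 0.71, 0.0, -0.0]
ft_force: [0.3, -0.4, -2.6]
grip_width: 22.3
gripper_force: 59.5
```

```bash
python3 -c "
from h import *
go(618,38.6,300,90.2)"
```

```text
rz 0.006 cm dx 38.23 dy 19.78 dz -0.17 | at [ 421.6 -344.4  298.3] yaw 90.54 grip 22.3 t 24.23
```

carry_out(
  commands=[
    {"dx": 1,"dy": 0.5,"dz": -0.1,"rx": 0,"ry": 0,"rz": 0.006,"claw": 1},
    {"dx": 2,"dy": 1,"dz": -0.1,"rx": 0,"ry": 0,"rz": 0,"claw": 1},
    {"dx": 3,"dy": 1.5,"dz": 0,"rx": 0,"ry": 0,"rz": 0,"claw": 1},
    {"dx": 3,"dy": 1.6,"dz": 0,"rx": 0,"ry": 0,"rz": 0,"claw": 1},
    {"dx": 3,"dy": 1.6,"dz": 0,"rx": 0,"ry": 0,"rz": 0,"claw": 1},
    {"dx": 3,"dy": 1.6,"dz": 0,"rx": 0,"ry": 0,"rz": 0,"claw": 1},
    {"dx": 3,"dy": 1.6,"dz": 0,"rx": 0,"ry": 0,"rz": 0,"claw": 1},
    {"dx": 3,"dy": 1.6,"dz": 0,"rx": 0,"ry": 0,"rz": 0,"claw": 1},
  ],
)

```text
time_s: 24.9
tool_pos: [531.5, -132.4, 300.4]
orientation: [0.706, 0.708, 0.0, 0.0]
ft_force: [0.3, 0.9, -3.2]
grip_width: 22.5
gripper_force: 59.5
```

carry_out(
  commands=[
    {"dx": 3,"dy": 1.6,"dz": 0,"rx": 0,"ry": 0,"rz": 0,"claw": 1},
    {"dx": 3,"dy": 1.6,"dz": 0,"rx": 0,"ry": 0,"rz": 0,"claw": 1},
    {"dx": 3,"dy": 1.6,"dz": 0,"rx": 0,"ry": 0,"rz": 0,"claw": 1},
    {"dx": 3,"dy": 1.6,"dz": 0,"rx": 0,"ry": 0,"rz": 0,"claw": 1},
    {"dx": 2.5,"dy": 1.2,"dz": 0,"rx": 0,"ry": 0,"rz": 0,"claw": 1},
    {"dx": 1.7,"dy": 0.8,"dz": 0,"rx": 0,"ry": 0,"rz": 0,"claw": 1},
    {"dx": 1,"dy": 0.4,"dz": 0,"rx": 0,"ry": 0,"rz": 0,"claw": 1},
    {"dx": 0,"dy": 0,"dz": 0,"rx": 0,"ry": 0,"rz": 0,"claw": 1},
  ],
)

```text
time_s: 25.57
tool_pos: [618.9, 40.7, 299.7]
orientation: [0.705, 0.709, -0.0, -0.0]
ft_force: [0.5, 1.1, -3.0]
grip_width: 21.9
gripper_force: 59.5
```

```bash
python3 -c "
from h import *
c=bot.calibration('wrist'); im=bot.capture('wrist'); cv2.imwrite('pics/w7.png',im[:,:,::-1])
im=bot.capture('top'); cv2.imwrite('pics/t7.png',im[:,:,::-1])
go(618,38.6,300,90.2)
c=bot.calibration('top'); s=bot.read_state(); z=s['tool_pos'][2]+39
hsv=cv2.cvtColor(im,cv2.COLOR_RGB2HSV)
m=((hsv[:,:,0]>18)&(hsv[:,:,0]<35)&(hsv[:,:,1]>150)&(hsv[:,:,2]>120)).astype(np.uint8)
n,l,st,ce=cv2.connectedComponentsWithStats(m)
for i in range(1,n):
  if st[i,4]>50: print(st[i],ce[i].round(1), at_z(c,(st[i][0],ce[i][1]),z).round(1),at_z(c,(st[i][0]+st[i][2],ce[i][1]),z).round(1))
cv2.imwrite('pics/comb.png',np.vstack([cv2.resize(im[30:230,150:450],(600,400)),cv2.resize(cv2.imread('pics/w7.png')[:,:,::-1],(320,200)).repeat(1,0) if 0 else np.pad(cv2.resize(cv2.imread('pics/w7.png')[:,:,::-1],(320,200)),((0,0),(0,280),(0,0)))])[:,:,::-1])
"
```

```text
rz -0.002 cm dx 0.23 dy 0.01 dz 0.03 | at [617.9  36.3 300.3] yaw 90.08 grip 21.6 t 25.67
[300 110  69  19 416] [334.  122.8] [596.7  26.8 339.3] [ 600.3 -106.6  339.3]
```

View pics/comb.png

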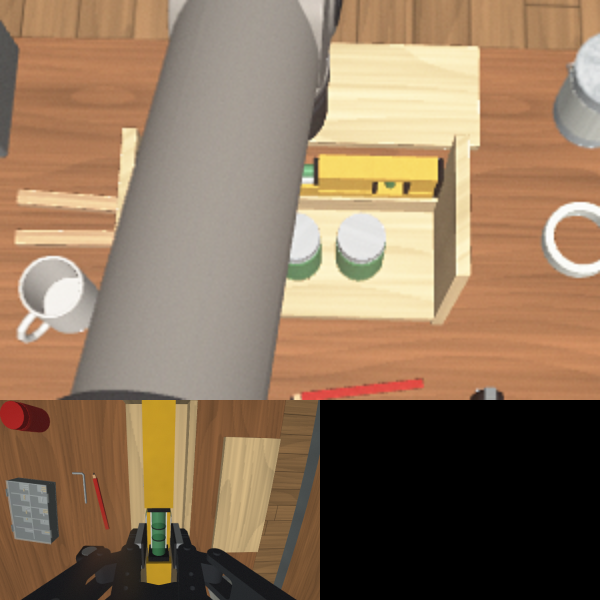

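The level is gripped at its vial and lies along the shelf, with its right end at crop (443,175), well inside the right side. Jars A and B stand upright. Now lower it.

carry_out(
  commands=[
    {"dx": 0.2,"dy": 0,"dz": 0.5,"rx": 0,"ry": 0,"rz": 0,"claw": 1},
    {"dx": 0,"dy": 0,"dz": 1.5,"rx": 0,"ry": 0,"rz": 0,"claw": 1},
    {"dx": 0,"dy": 0,"dz": 1.5,"rx": 0,"ry": 0,"rz": 0,"claw": 1},
    {"dx": 0,"dy": 0,"dz": 1.5,"rx": 0,"ry": 0,"rz": 0,"claw": 1},
    {"dx": 0,"dy": 0,"dz": 1.5,"rx": 0,"ry": 0,"rz": 0,"claw": 1},
    {"dx": 0,"dy": 0,"dz": 1,"rx": 0,"ry": 0,"rz": 0,"claw": 1},
    {"dx": 0,"dy": 0,"dz": 0.5,"rx": 0,"ry": 0,"rz": 0,"claw": 1},
    {"dx": 0,"dy": 0,"dz": 0,"rx": 0,"ry": 0,"rz": 0,"claw": 1},
  ],
)

```text
time_s: 26.33
tool_pos: [617.6, 39.3, 219.4]
orientation: [0.707, 0.708, -0.001, -0.0]
ft_force: [-0.8, 0.5, -3.0]
grip_width: 22.2
gripper_force: 59.5
```

carry_out(
  commands=[
    {"dx": 0,"dy": 0,"dz": 0.5,"rx": 0,"ry": 0,"rz": 0,"claw": 1},
    {"dx": 0,"dy": 0,"dz": 1,"rx": 0,"ry": 0,"rz": 0,"claw": 1},
    {"dx": 0,"dy": 0,"dz": 1.3,"rx": 0,"ry": 0,"rz": 0,"claw": 1},
    {"dx": 0,"dy": 0,"dz": 1,"rx": 0,"ry": 0,"rz": 0,"claw": 1},
    {"dx": 0,"dy": 0,"dz": 0.7,"rx": 0,"ry": 0,"rz": 0,"claw": 1},
    {"dx": 0,"dy": 0,"dz": 0.5,"rx": 0,"ry": 0,"rz": 0,"claw": 1},
    {"dx": 0,"dy": 0,"dz": 0,"rx": 0,"ry": 0,"rz": 0,"claw": 1},
    {"dx": 0,"dy": 0,"dz": 0,"rx": 0,"ry": 0,"rz": 0,"claw": 1},
  ],
)

```text
time_s: 27.0
tool_pos: [618.5, 40.2, 170.1]
orientation: [0.706, 0.708, -0.0, -0.0]
ft_force: [0.8, 0.4, -3.1]
grip_width: 22.4
gripper_force: 59.5
```

```bash
python3 -c "
from h import *
c=bot.calibration('scene'); im=bot.capture('scene')
go(618,38.6,160,90.2); s=bot.read_state(); p=s['tool_pos']; print(R.from_quat(s['orientation']).as_matrix()[:,2],s['ft_force'])
hsv=cv2.cvtColor(im,cv2.COLOR_RGB2HSV)
m=((hsv[:,:,0]>18)&(hsv[:,:,0]<35)&(hsv[:,:,1]>140)&(hsv[:,:,2]>100))
# back face of the held level: x=+12, ends +-150; predicted bottom/top rows against seen yellow
for yo in (-110,-80,-50,50,80,110):
  o=[proj(c,[p[0]+12,p[1]+yo,p[2]+h])[0] for h in(-9,39)]; col=int(round((o[0][0]+o[1][0])/2)); r=np.nonzero(m[:,col])[0]; r=r[(r>100)&(r<320)]
  print(yo,col,'pred rows bottom/top',round(o[0][1],1),round(o[1][1],1),'yellow',(r.min(),r.max(),len(r)) if len(r) else None)
"
```

```text
rz -0.001 cm dx -0.16 dy -0.08 dz 1.05 | at [618.8  40.2 170.5] yaw 90.16 grip 22.1 t 27.05
[ 4.74824502e-04 -7.22985142e-05 -9.99999885e-01] [-0.21197594  0.5235869  -3.38961695]
-110 256 pred rows bottom/top 184.8 166.5 yellow (np.int64(159), np.int64(184), 15)
-80 263 pred rows bottom/top 189.3 170.7 yellow (np.int64(163), np.int64(188), 17)
-50 271 pred rows bottom/top 193.9 175.0 yellow (np.int64(170), np.int64(191), 22)
50 301 pred rows bottom/top 210.9 191.0 yellow (np.int64(184), np.int64(209), 26)
80 311 pred rows bottom/top 216.5 196.3 yellow (np.int64(187), np.int64(215), 29)
110 321 pred rows bottom/top 222.4 201.9 yellow (np.int64(192), np.int64(212), 21)
```

carry_out(
  commands=[
    {"dx": -0.1,"dy": 0,"dz": 0.3,"rx": 0,"ry": 0,"rz": 0,"claw": 1},
    {"dx": 0,"dy": 0,"dz": 0.3,"rx": 0,"ry": 0,"rz": 0,"claw": 1},
    {"dx": 0,"dy": 0,"dz": 0.3,"rx": 0,"ry": 0,"rz": 0,"claw": 1},
    {"dx": 0,"dy": 0,"dz": 0.15,"rx": 0,"ry": 0,"rz": 0,"claw": 1},
    {"dx": 0,"dy": 0,"dz": 0,"rx": 0,"ry": 0,"rz": 0,"claw": 1},
    {"dx": 0,"dy": 0,"dz": 0,"rx": 0,"ry": 0,"rz": 0,"claw": 1},
    {"dx": 0,"dy": 0,"dz": 0,"rx": 0,"ry": 0,"rz": 0,"claw": 1},
    {"dx": 0,"dy": 0,"dz": 0,"rx": 0,"ry": 0,"rz": 0,"claw": 1},
  ],
)

```text
time_s: 27.72
tool_pos: [618.6, 39.3, 160.0]
orientation: [0.706, 0.708, 0.0, 0.0]
ft_force: [0.0, -0.2, -3.6]
grip_width: 22.8
gripper_force: 59.5
```

carry_out(
  commands=[
    {"dx": 0,"dy": 0,"dz": 0,"rx": 0,"ry": 0,"rz": 0,"claw": 1},
    {"dx": 0,"dy": 0,"dz": 0,"rx": 0,"ry": 0,"rz": 0,"claw": 1},
    {"dx": 0,"dy": 0,"dz": 0,"rx": 0,"ry": 0,"rz": 0,"claw": 1},
    {"dx": 0,"dy": 0,"dz": 0,"rx": 0,"ry": 0,"rz": 0,"claw": 1},
    {"dx": 0,"dy": 0,"dz": 0,"rx": 0,"ry": 0,"rz": 0,"claw": 1},
    {"dx": 0,"dy": 0,"dz": 0,"rx": 0,"ry": 0,"rz": 0,"claw": 1},
    {"dx": 0,"dy": 0,"dz": 0,"rx": 0,"ry": 0,"rz": 0,"claw": 1},
    {"dx": 0,"dy": 0,"dz": 0,"rx": 0,"ry": 0,"rz": 0,"claw": 1},
  ],
)

```text
time_s: 28.38
tool_pos: [618.5, 39.3, 159.8]
orientation: [0.706, 0.708, -0.0, -0.0]
ft_force: [-0.2, -0.5, -2.6]
grip_width: 22.0
gripper_force: 59.5
```

```bash
python3 -c "
from h import *
im=bot.capture('scene'); cv2.imwrite('pics/fin.png',cv2.resize(im[100:350,170:450],(784,560),interpolation=cv2.INTER_CUBIC)[:,:,::-1][:560])
s=bot.read_state(); go(618,38.6,160,90.2); print(s['ft_force'],s['dq'].round(3))"; cp pics/fin.png pics/final.png
```

```text
rz -0.001 cm dx -0.07 dy -0.05 dz -0.02 | at [618.5  39.3 159.8] yaw 90.17 grip 22.3 t 28.43
[-0.86508648  0.04385051 -3.40278337] [-0.001 -0.001  0.001 -0.     0.     0.001  0.001]
```

```bash
python3 -c "
from bench import bot
print(bot.finish_job())"
```

```text
the job is handed in; nothing more can be done
None
```

I handed the job in with the two loose green jars in a straight row beside the fixed one (gaps measured at about 16–17 mm). The level is held still over the row, on edge and centred, about 20 mm above the lids by my measurements; that last pose was checked by readings, not by a picture.

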